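Hold the sprung lid of the showcase open

ROBOT

A 6-joint arm with a two-finger parallel gripper is mounted at the origin on a cart in front of the work surface, level with it; the furniture and walls round the work are solid. World frame = base frame: x ahead of the robot, y to its left, z up, the work surface at z = 0. Lengths are in m, angles in degrees, forces in N, time in s.
With the tool pointing down it reaches from about 0.15 to 0.775 m from the base axis. Payload 6.1 kg.
Tool frame: the origin (TCP) lies midway between the tips of the shut fingers; the grasp point (between the pads) lies 19 mm behind it (manip.hold_point_z is the distance from the TCP to the grasp point, in m); z points along the fingers, y is the line along which they close (so a half turn about z gives the same grasp; the last joint's range is limited). The gripper opens to 85 mm and grips with 20 to 120 N. Pads are 22 mm wide; open, the fingers measure 114 mm over their backs; the gripper's body (76 mm by 85 mm) begins 54 mm behind the grasp point. The pads swing forward as they close: fully open they stand 13 mm farther back than shut.
Start: joints at [66.406, 7.208, -2.269, 80.523, 0, 90], TCP at [0.21, 0.481, 0.231] pointing down, gripper open.
Joint ranges: [-155.77, 155.77], [-54.66, 111.73], [-72.52, 77.12], [-102.08, 115.82], [-83.92, 84.16], [-180, 180]. Speed limits (degrees/s): [136.94, 136.94, 172.46, 180, 180, 180].

INTERFACE

Orientations are given as a 3x3 rotation matrix whose columns are the frame's x, y, z axes.
In Python, from plant import readout, cams, close_job, manip gives the robot as it stands.
- The arm moves only by the shell command python3 -m inch 'ROWS' [FORCE]. ROWS is JSON, a list of rows, each an object of numbers: "ax", "ay", "az": the turn, a rotation vector about the world's x, y, z in degrees; "x", "y", "z": the shift along the world's x, y, z in mm; "fingers": the finger opening in mm, from 0 to 85.4. A call has 1 to 5 rows; each row is the pose to reach, as a shift and turn from the pose commanded when the call began; what a row does not reach only later rows make up. A row lasts 1/8 s, in which the tool goes at most 62.5 mm and 10.7 degrees, less where a joint would pass 70% of its speed; a pose out of reach is approached as far as the arm can. A call with a gripper value outside its range is refused whole. The fingers move at their own pace and stop on an object; FORCE is the grip in N (left out, the last holds). Time passes only in rows, so rows that repeat a pose let the fingers close. It gives the time, the measured TCP pose, the force, the opening and the grip force at its end, in the units of the state.
- readout.state(): the state, without advancing time (a new reading comes with each control period).
- cams.capture(name): name is "scene" or "top"; returns (picture, depth): 420x560x3 uint8, red, green, blue; 420x560 float32, m along the optical axis (not along the pixel's ray), 0 where there is no reading.
- cams.camera_model(name): a dict with "camera_matrix" (3x3 intrinsics, pixels), "pose" (4x4, takes a point from camera to world coordinates). Camera axes: x right, y down, z forward; pixel columns grow to the right and rows downward; lengths in m; the calibration is good to about 2 mm. A picture is of the moment at which its call begins. camera_model takes no time and is no camera call.
- close_job(): hands the job in; it is judged then, once.
The state is a dict: "time_s": time; "qpos": joint angles; "qvel": joint speeds; "effort": joint torques, N m; "tool_pos": TCP position; "eef_rot": TCP orientation; "contact_force": force on the tool from outside, world axes, zero at the start; "moment": the same for the moment, N m; "opening": finger opening in m; "finger_force": force on a finger pad.
Only numpy, scipy, OpenCV 4.12 (cv2) and the standard library are available. Lean on these libraries where they do the work, as an engineer would, in place of code of your own. Each camera call takes 0.05 s, during which the arm holds its last target. There are 200 camera calls.

TASK

The stallholder needs both hands to take the small cups and rests out of the glazed showcase: first, while its lid is still shut, swing the magnifier lamp that hangs over the showcase aside to the left until its round head is fully past the showcase's left-hand end. Then raise the lid by its bar handle to about 60 degrees from shut and finish while holding it still there, because its spring hinges would slam it. Never let the lid drop, and leave everything else on the table where it stands.

Things in the scene. Friction and masses are not known exactly. Their poses are not given: they have to be found in the camera images.
- case: Low wooden showcase with a glazed lid: 160 mm deep (x), 280 mm wide (y), 70 mm high without the lid; it does not move. Origin: centre of its underside, on the table. +x points to the back (hinge side), +y to its left-hand end, z up; its front looks towards the robot, up to 0.22 rad askew. Two small cups and two little rests lie inside.
- lid (a joint): Angle of the showcase lid (rad): 0 shut, grows as the front edge rises, up to 1.8; 60 degrees is 1.047. The lid is a wooden frame 160 x 280 x 14 mm with a glass pane, about 0.55 kg, hinged along the top of the back wall. Its weight and spring hinges pull it shut: about 3 N at the bar lifts or holds it, and it does not stay open by itself.
- lid_bar (a point): Middle of the lid's steel bar handle (moves with the lid): a level round bar 10 mm thick, parallel to the case's y, 84 mm long between bent ends that lead to the lid's front edge. Its axis is 42 mm in front of that edge (37 mm clear gap), 202 mm from the hinge line and, lid shut, 77 mm above the table. Being round, it can turn between fingers that stay upright.
- lid_hinge (a point): Middle of the lid's hinge line (fixed, parallel to the case's y), at case x = +80 mm, y = 0, z = +70 mm. At joint value a the bar lies from here, in the case's x and z, at x = -0.202 cos a + 0.007 sin a, z = 0.202 sin a + 0.007 cos a (m).
- lamp: Bench magnifier lamp: weighted round foot, 110 mm across, with a thin upright post (15 mm) standing beside the left-hand end of the showcase, 244 mm tall in all with the knob; the foot does not move. Origin: centre of the foot's underside, on the post's axis; z up.
- lamp_arm (a joint): Angle of the lamp's level arm about the upright post (rad): 0 when the arm points along the lamp body's -y (to its right, over the showcase); it grows as the head swings towards the robot (1.57: the head points to the lamp body's -x) and on to the left. Stops at -0.4 and 2.7. Stiff enough to stay where it is left; about 0.5 N at the hand grip moves it.
- lamp_head (a point): Centre of the lamp's round head (moves with the arm): a ring with a lens, 100 mm across and 21 mm thick, its plane level, 205 mm above the table, 200 mm from the post's axis.
- lamp_grip (a point): Middle of the lamp's hand grip: a level black rod 14 mm thick and 55 mm long that sticks out of the head's rim, straight away from the post, in line with the arm; 205 mm above the table and 286 mm from the post's axis. It can be pinched from above, or the head simply pushed.
- clay_bell_1: Small clay bell, 42 mm across and 59 mm tall, behind the showcase: bystander. Origin: centre of its underside.
- clay_bell_2: Small clay bell, 43 mm across and 59 mm tall, behind the showcase: bystander. Origin: centre of its underside.
- cup_moss: Big carved stoneware cup, 94 mm across and 88 mm tall, at the left: bystander. Origin: centre of its underside.
- order_book: Black notebook, 148 x 110 x 16 mm, lying at the left: bystander. Origin: centre of its underside.
- tape_dispenser: Desk tape dispenser, 30 x 140 mm, 68 mm tall, at the back right: bystander. Origin: centre of its underside.

How it is judged:
By the outcome, as a careful person would: the job done as asked, in the order asked, and still so for the second after the job is handed in, while the arm keeps its last pose, push and grip.
It also fails if it takes over 54 s, if anything falls off the work surface, if the arm or the gripper's body presses on something with over 40 N, if the wrist force passes 120 N, or if a joint passes its speed limit or range.

## Working session

There is one attempt and no reset: what is moved stays moved. The work goes in short steps, Python scripts to look and compute and a shell command to move; the robot and the scene stay as the last step left them, time stands still between calls to the robot, and variables do not carry over. Pictures are saved under pics/ and viewed, at most 10 in all, crops included, and the job is handed in when it is done.

```bash
mkdir -p pics; ls
python3 - <<'E'
from plant import readout,cams,manip
import cv2,numpy as np
for n in("scene","top"):
    p,d=cams.capture(n); cv2.imwrite(f"pics/{n}0.png",p[:,:,::-1]); np.save(f"{n}0.npy",d)
    m=cams.camera_model(n);print(n,np.round(m["camera_matrix"],1).tolist(),np.round(m["pose"],3).tolist())
s=readout.state();print(s["tool_pos"],np.round(s["eef_rot"],3),s["contact_force"],s["opening"],s["time_s"])
E
```

```text
pics
scene [[538.6, 0.0, 273.8], [0.0, 538.6, 215.8], [0.0, 0.0, 1.0]] [[0.885, -0.219, 0.41, -0.094], [-0.465, -0.459, 0.758, -1.215], [0.022, -0.861, -0.508, 0.951], [0.0, 0.0, 0.0, 1.0]]
top [[541.4, 0.0, 268.9], [0.0, 541.4, 211.1], [0.0, 0.0, 1.0]] [[0.134, -0.818, 0.56, -0.196], [-0.991, -0.114, 0.072, -0.044], [0.005, -0.565, -0.825, 1.326], [0.0, 0.0, 0.0, 1.0]]
[0.21000392 0.48078493 0.23061356] [[-0.916  0.4   -0.001]
 [ 0.4    0.916 -0.001]
 [-0.    -0.001 -1.   ]] [-0.37950341  0.37717202 -0.32563733] 0.08548401548340002 0.1
```

View pics/scene0.png

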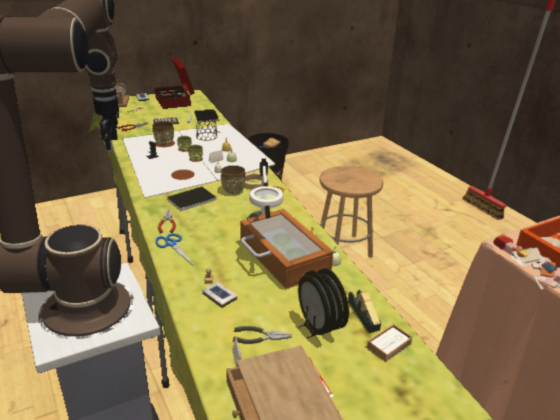

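View pics/top0.png

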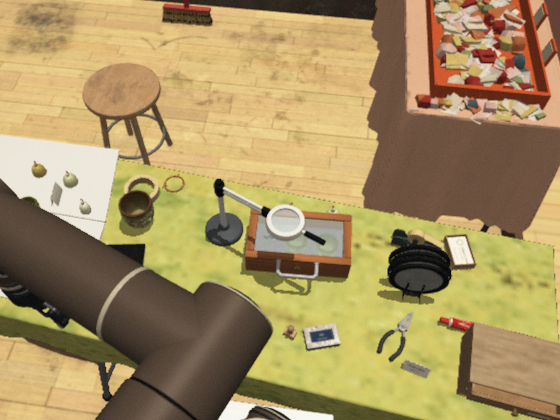

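The top view shows the foot near (223,229), knob (219,186), lamp head (285,221), grip (314,238) and bar (297,272). In the scene view the case is near (285,245) and the lamp head near (266,198). I'll enlarge both for exact pixels.

Run:
```python
import cv2,numpy as np
a=cv2.imread("pics/top0.png")[170:290,195:365]; b=cv2.imread("pics/scene0.png")[150:290,220:350]
a=cv2.resize(a,None,fx=4.5,fy=4.5,interpolation=3); b=cv2.resize(b,None,fx=4.2,fy=4.2,interpolation=3)
cv2.imwrite("pics/a.png",a);cv2.imwrite("pics/b.png",b)
```

```text
(no output)
```

View pics/a.png

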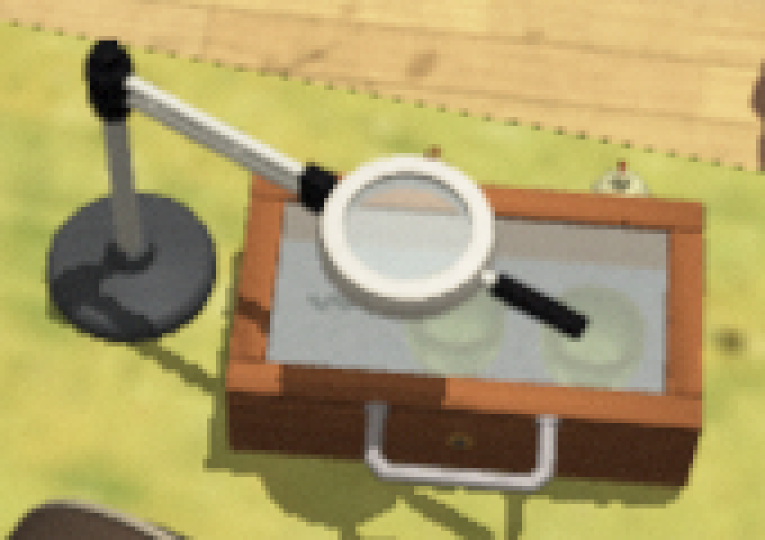

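View pics/b.png

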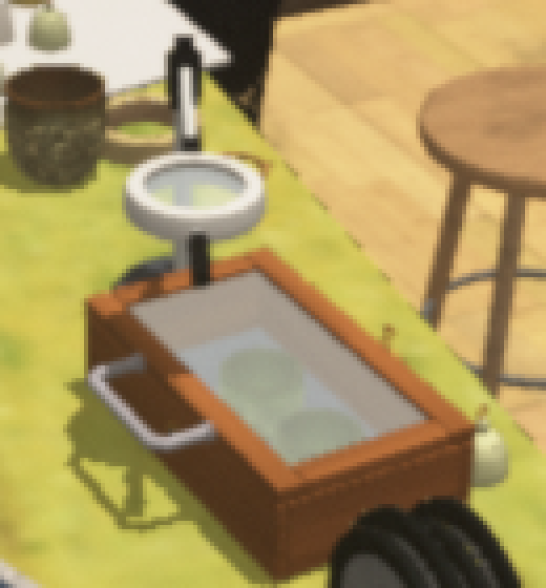

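```bash
cat > h.py <<'E'
import numpy as np
from plant import cams
def ray(n,u,v,z):
    m=cams.camera_model(n);K=np.array(m["camera_matrix"]);T=np.array(m["pose"])
    d=T[:3,:3]@np.linalg.inv(K)@[u,v,1];o=T[:3,3];return o+d*(z-o[2])/d[2]
E
python3 - <<'E'
from h import *
A=lambda u,v,z:ray("top",(u+.5)/4.5-.5+195,(v+.5)/4.5-.5+170,z)
B=lambda u,v,z:ray("scene",(u+.5)/4.2-.5+220,(v+.5)/4.2-.5+150,z)
for n,f,p in [("FL",A,(229,390,.084)),("FR",A,(702,427,.084)),("BR",A,(704,204,.084)),("BL",A,(255,180,.084)),("barL",A,(372,465,.077)),("barR",A,(550,482,.077)),("barmid",A,(461,475,.077)),
 ("head",A,(408,230,.213)),("gripend",A,(583,326,.205)),("gripstart",A,(497,283,.205)),("foot",A,(132,262,.02)),("armroot",A,(120,88,.205)),
 ("sFL",B,(88,300,.084)),("sFR",B,(280,490,.084)),("sBR",B,(475,430,.084)),("sBL",B,(265,250,.084)),("sbarL",B,(93,378,.077)),("sbarR",B,(160,443,.077)),("shead",B,(196,190,.213)),("sgripend",B,(202,283,.205)),("sarmroot",B,(185,70,.205))]:
    print(n,np.round(f(*p)*1000,0)[:2])
E
```

```text
FL [495. 106.]
FR [ 509. -169.]
BR [ 665. -163.]
BL [645. 113.]
barL [462.  17.]
barR [465. -85.]
barmid [462. -34.]
head [536.   9.]
gripend [493. -91.]
gripstart [514. -42.]
foot [615. 189.]
armroot [615. 184.]
sFL [499.  96.]
sFR [ 511. -176.]
sBR [ 665. -173.]
sBL [653. 105.]
sbarL [462.   8.]
sbarR [469. -85.]
shead [539.   2.]
sgripend [491. -99.]
sarmroot [626. 193.]
```

Fused estimates in mm: case yaw about 3°, bar middle about (461,-37), hinge about (660,-28). The lamp post is about (617,188), the head (537,6) and the grip (502,-75). I'll cage the grip loosely between the open fingers and swing it along its arc.

```bash
python3 -m inch '[{"z":60,"az":5},{"x":20,"y":-50,"z":70,"az":15},{"x":45,"y":-105,"z":70,"az":25},{"x":70,"y":-155,"z":70,"az":35},{"x":95,"y":-205,"z":70,"az":45}]'; python3 -m inch '[{"x":25,"y":-50,"az":9},{"x":55,"y":-105,"az":18},{"x":85,"y":-160,"az":27},{"x":110,"y":-215,"az":36},{"x":140,"y":-265,"az":45}]';python3 -m inch '[{"x":27,"y":-45},{"x":57,"y":-86},{"x":57,"y":-86},{"x":57,"y":-86}]'
python3 - <<'E'
from plant import readout
import numpy as np
s=readout.state();print(s["tool_pos"],np.round(s["eef_rot"],3),np.round(s["qpos"]),s["contact_force"],s["time_s"])
from plant import cams
import cv2
p,d=cams.capture("top");cv2.imwrite("pics/t1.png",p[:,:,::-1])
E
```

```text
[0.21000392 0.48078493 0.23061356] [[-0.916  0.4   -0.001]
 [ 0.4    0.916 -0.001]
 [-0.    -0.001 -1.   ]] [66.  7. -2. 81. -0. 90.] [-0.37950341  0.37717202 -0.32563733] 0.1validation failed for argument at $[0]...
validation failed for argument at $[0]...
validation failed for argument at $[0]...
```

View pics/t1.png

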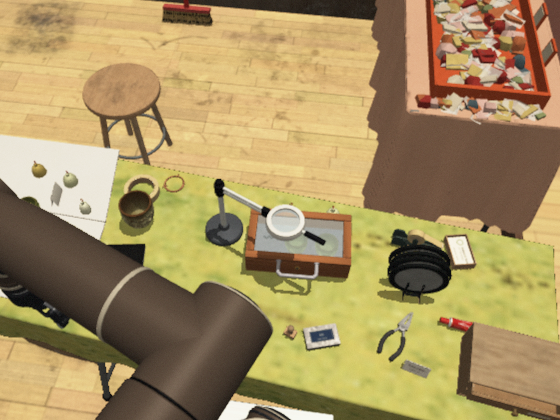

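Nothing moved: the picture is identical to the first, and the rows were refused. They probably need all seven keys.

```bash
python3 -m inch '[{"ax":0,"ay":0,"az":5,"x":0,"y":0,"z":60,"fingers":85},{"ax":0,"ay":0,"az":15,"x":20,"y":-50,"z":70,"fingers":85},{"ax":0,"ay":0,"az":25,"x":45,"y":-105,"z":70,"fingers":85},{"ax":0,"ay":0,"az":35,"x":70,"y":-155,"z":70,"fingers":85},{"ax":0,"ay":0,"az":45,"x":95,"y":-205,"z":70,"fingers":85}]'
```

```text
time_s: 0.78
tool_pos: [0.3024, 0.2819, 0.3012]
eef_rot: [[-0.938, -0.346, 0.0], [-0.346, 0.938, -0.0], [-0.0, -0.0, -1.0]]
contact_force: [0.5, 0.1, 0.3]
opening: 0.085
finger_force: 0.0
```

```bash
python3 -m inch '[{"ax":0,"ay":0,"az":9,"x":25,"y":-50,"z":0,"fingers":85},{"ax":0,"ay":0,"az":18,"x":55,"y":-105,"z":0,"fingers":85},{"ax":0,"ay":0,"az":27,"x":85,"y":-160,"z":0,"fingers":85},{"ax":0,"ay":0,"az":36,"x":110,"y":-215,"z":0,"fingers":85},{"ax":0,"ay":0,"az":45,"x":140,"y":-265,"z":0,"fingers":85}]'; python3 -m inch '[{"ax":0,"ay":0,"az":0,"x":27,"y":-45,"z":0,"fingers":60},{"ax":0,"ay":0,"az":0,"x":57,"y":-86,"z":0,"fingers":60},{"ax":0,"ay":0,"az":0,"x":57,"y":-86,"z":0,"fingers":60},{"ax":0,"ay":0,"az":0,"x":57,"y":-86,"z":0,"fingers":60}]'
python3 - <<'E'
from plant import readout,cams
import numpy as np,cv2
s=readout.state();print(s["tool_pos"],np.round(s["qpos"]))
p,d=cams.capture("top");q,_=cams.capture("scene")
o=np.hstack([cv2.resize(p[150:300,200:360,::-1],(480,450)),cv2.resize(q[130:280,220:320,::-1],(300,450))])
cv2.imwrite("pics/t2.png",o)
E
```

```text
time_s: 1.4
tool_pos: [0.4241, 0.0521, 0.3014]
eef_rot: [[-0.454, -0.891, 0.0], [-0.891, 0.454, 0.0], [-0.0, -0.0, -1.0]]
contact_force: [-0.1, 1.0, -0.6]
opening: 0.0851
finger_force: 0.0
time_s: 1.9
tool_pos: [0.4804, -0.0321, 0.3011]
eef_rot: [[-0.459, -0.889, -0.001], [-0.889, 0.459, 0.0], [0.0, 0.001, -1.0]]
contact_force: [-1.1, 1.9, -0.0]
opening: 0.0595
finger_force: 0.0
[ 0.48041682 -0.03212868  0.30106715] [ -4.   3.   2.  89.   0. -67.]
```

View pics/t2.png

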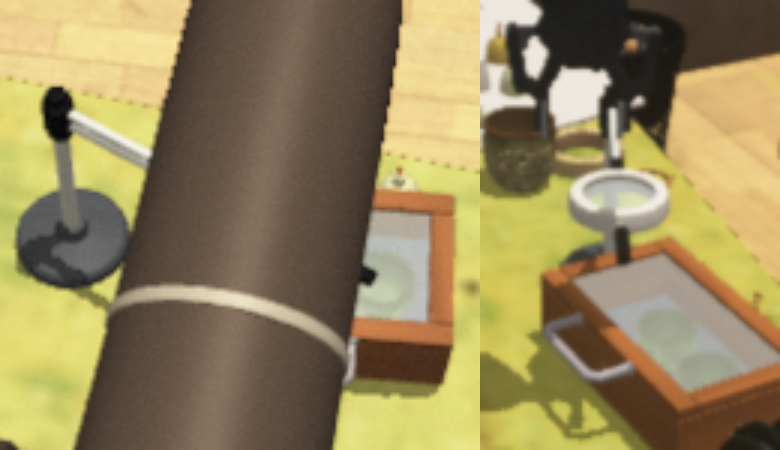

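The gripper hovers above the grip with the rod between the finger lines (grip at about (365,272) in the left panel and (622,245) in the right). I'll centre it and descend.

```bash
python3 -m inch '[{"ax":0,"ay":0,"az":4,"x":21,"y":-46,"z":0,"fingers":60},{"ax":0,"ay":0,"az":4,"x":21,"y":-46,"z":-40,"fingers":60},{"ax":0,"ay":0,"az":4,"x":21,"y":-46,"z":-80,"fingers":60},{"ax":0,"ay":0,"az":4,"x":21,"y":-46,"z":-113,"fingers":60},{"ax":0,"ay":0,"az":4,"x":21,"y":-46,"z":-113,"fingers":45}]'
python3 - <<'E'
from plant import readout,cams
import numpy as np,cv2
q,_=cams.capture("scene")
cv2.imwrite("pics/t3.png",cv2.resize(q[130:280,200:340,::-1],(560,600)))
# arc shifts
post=np.array([617,188]);a0=-113.6
for a in range(0,85,8):
    t=np.radians(a0-a);print(a,np.round(post+288*np.array([np.cos(t),np.sin(t)])-post-288*np.array([np.cos(np.radians(a0)),np.sin(np.radians(a0))])))
E
```

```text
time_s: 2.62
tool_pos: [0.4999, -0.0769, 0.1866]
eef_rot: [[-0.393, -0.919, -0.004], [-0.919, 0.393, 0.001], [0.001, 0.004, -1.0]]
contact_force: [-0.2, -0.5, 0.1]
opening: 0.045
finger_force: 0.0
0 [0. 0.]
8 [-36.  19.]
16 [-68.  42.]
24 [-97.  70.]
32 [-122.  101.]
40 [-143.  136.]
48 [-158.  173.]
56 [-168.  212.]
64 [-172.  252.]
72 [-171.  292.]
80 [-165.  332.]
```

View pics/t3.png

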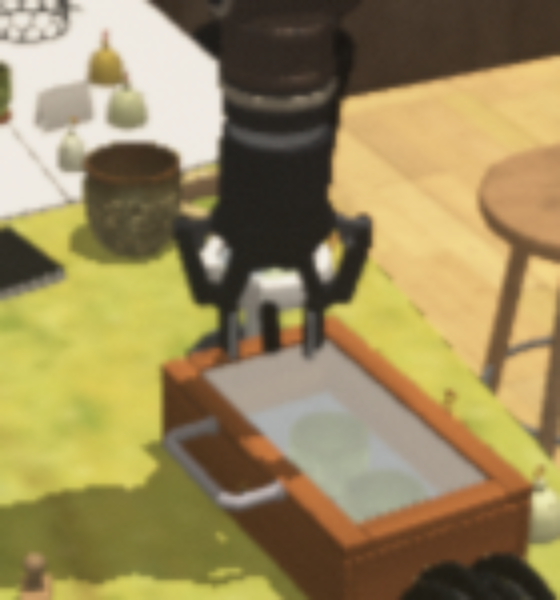

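The rod sits between the fingers at about (270,325), so I'll swing the lamp along the arc.

```bash
python3 -m inch '[{"ax":0,"ay":0,"az":-8,"x":-36,"y":19,"z":0,"fingers":45},{"ax":0,"ay":0,"az":-16,"x":-68,"y":42,"z":0,"fingers":45},{"ax":0,"ay":0,"az":-24,"x":-97,"y":70,"z":0,"fingers":45},{"ax":0,"ay":0,"az":-32,"x":-122,"y":101,"z":0,"fingers":45},{"ax":0,"ay":0,"az":-40,"x":-143,"y":136,"z":0,"fingers":45}]'
python3 -m inch '[{"ax":0,"ay":0,"az":-8,"x":-15,"y":37,"z":0,"fingers":45},{"ax":0,"ay":0,"az":-16,"x":-25,"y":76,"z":0,"fingers":45},{"ax":0,"ay":0,"az":-24,"x":-29,"y":116,"z":0,"fingers":45},{"ax":0,"ay":0,"az":-32,"x":-28,"y":156,"z":0,"fingers":45},{"ax":0,"ay":0,"az":-40,"x":-22,"y":196,"z":0,"fingers":45}]'
python3 -m inch '[{"ax":0,"ay":0,"az":-4,"x":5,"y":20,"z":0,"fingers":45},{"ax":0,"ay":0,"az":-8,"x":11,"y":39,"z":0,"fingers":45},{"ax":0,"ay":0,"az":-8,"x":11,"y":39,"z":0,"fingers":45}]'
python3 - <<'E'
from plant import readout,cams
import numpy as np,cv2
q,_=cams.capture("scene");p,_=cams.capture("top")
print(np.round(readout.state()["qpos"]))
cv2.imwrite("pics/t4.png",np.hstack([cv2.resize(q[130:280,140:300,::-1],(400,375)),cv2.resize(p[150:300,150:310,::-1],(400,375))]))
E
```

```text
time_s: 3.3
tool_pos: [0.3587, 0.0589, 0.191]
eef_rot: [[-0.895, -0.446, 0.005], [-0.446, 0.895, 0.001], [-0.004, -0.001, -1.0]]
contact_force: [1.1, 0.4, 0.0]
opening: 0.0455
finger_force: 0.2
time_s: 3.92
tool_pos: [0.3369, 0.256, 0.1912]
eef_rot: [[-0.973, 0.232, 0.004], [0.232, 0.973, 0.002], [-0.003, 0.003, -1.0]]
contact_force: [1.3, -0.4, 0.8]
opening: 0.0449
finger_force: 0.2
time_s: 4.3
tool_pos: [0.3483, 0.2944, 0.1903]
eef_rot: [[-0.933, 0.36, 0.002], [0.36, 0.933, 0.002], [-0.001, 0.002, -1.0]]
contact_force: [0.2, -0.0, 1.1]
opening: 0.0453
finger_force: 0.0
[ 40.  -0. -15.  75.  -0.  61.]
```

View pics/t4.png

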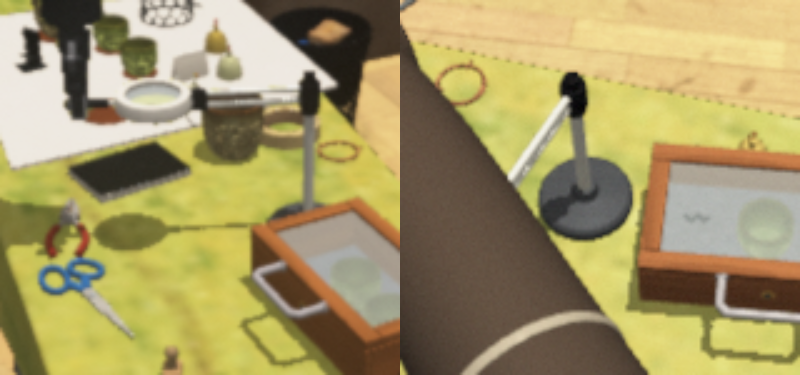

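The head has swung well left of the case: head at (153,100) in the left panel, post at (310,95), case corner at (255,230). I'll lift straight out, then check the head and refine the bar with depth.

```bash
python3 -m inch '[{"ax":0,"ay":0,"az":0,"x":0,"y":0,"z":15,"fingers":60},{"ax":0,"ay":0,"az":0,"x":0,"y":0,"z":60,"fingers":60},{"ax":0,"ay":0,"az":0,"x":0,"y":0,"z":110,"fingers":60},{"ax":0,"ay":0,"az":0,"x":0,"y":0,"z":110,"fingers":60}]'
cat >> h.py <<'E'
def cloud(n):
    p,d=cams.capture(n);m=cams.camera_model(n);K=np.array(m["camera_matrix"]);T=np.array(m["pose"])
    v,u=np.mgrid[:420,:560];P=np.stack([(u-K[0,2])/K[0,0]*d,(v-K[1,2])/K[1,1]*d,d],-1)@T[:3,:3].T+T[:3,3]
    P[d==0]=np.nan;return p,P
E
python3 - <<'E'
from h import *
import cv2
H=None
for n in("top","scene"):
    p,P=cloud(n);x,y,z=P[...,0],P[...,1],P[...,2];mx=p.max(2).astype(int);sat=mx-p.min(2)
    print(n)
    # lid frame top: brown-orange at z .084
    L=(abs(z-.084)<.006)&(x>.47)&(x<.69)&(y>-.21)&(y<.15)&(p[...,0]>p[...,2].astype(int)+30)
    r=cv2.minAreaRect((P[L][:,:2]*1000).astype(np.float32));print("lid",r,L.sum())
    B=(abs(z-.077)<.010)&(x>.44)&(x<.485)&(y>-.12)&(y<.06)&(sat<45)
    q=P[B]*1000;print("bar",len(q),np.median(q,0),q.min(0),q.max(0),np.polyfit(q[:,1],q[:,0],1) if len(q)>5 else 0)
    W=(abs(z-.21)<.012)&(x>.35)&(x<.50)&(y>.15)&(y<.36)&(sat<45)&(mx>130)
    q=P[W]*1000;print("head",len(q), q.min(0),q.max(0) )
E
```

```text
time_s: 4.9
tool_pos: [0.3489, 0.2931, 0.3038]
eef_rot: [[-0.932, 0.363, 0.006], [0.363, 0.932, 0.005], [-0.004, 0.007, -1.0]]
contact_force: [0.2, 0.3, -0.4]
opening: 0.0597
finger_force: 0.0
top
lid ((580.9830322265625, -25.695022583007812), (164.7645721435547, 278.6200256347656), 2.4252400398254395) 1806
bar 199 [460.49028334 -29.54228623  77.50886142] [453.23629616 -85.60447647  69.58990691] [484.8310923   23.49859899  86.4668317 ] [-9.41509005e-03  4.63525888e+02]Traceback (most recent call last):
  File "<stdin>", line 13, in <module>
    return umr_minimum(a, axis, None, out, keepdims, initial, where)
ValueError: zero-size array to reduction operation minimum which has no identity
```

```bash
python3 -m inch '[{"ax":0,"ay":0,"az":-10,"x":10,"y":-55,"z":0,"fingers":60},{"ax":0,"ay":0,"az":-20,"x":25,"y":-110,"z":0,"fingers":60},{"ax":0,"ay":0,"az":-30,"x":45,"y":-165,"z":0,"fingers":60},{"ax":0,"ay":0,"az":-40,"x":60,"y":-220,"z":0,"fingers":60},{"ax":0,"ay":0,"az":-50,"x":80,"y":-270,"z":0,"fingers":40}]'
python3 -m inch '[{"ax":0,"ay":0,"az":-10,"x":15,"y":-30,"z":0,"fingers":40},{"ax":0,"ay":0,"az":-16,"x":30,"y":-55,"z":-40,"fingers":32},{"ax":0,"ay":0,"az":-16,"x":30,"y":-55,"z":-100,"fingers":32},{"ax":0,"ay":0,"az":-16,"x":30,"y":-55,"z":-150,"fingers":32},{"ax":0,"ay":0,"az":-16,"x":30,"y":-55,"z":-150,"fingers":32}]'
python3 - <<'E'
from h import *
import cv2
p,P=cloud("top");q,P=cloud("scene");x,y,z=P[...,0],P[...,1],P[...,2];mx=q.max(2).astype(int);sat=mx-q.min(2)
W=(abs(z-.21)<.012)&(x>.35)&(x<.55)&(y>.13)&(y<.36)&(sat<60)&(mx>120)
k=P[W]*1000;print("head",len(k),k.min(0) if len(k) else ray("scene",201,170,.21),k.max(0) if len(k) else 0)
cv2.imwrite("pics/t5.png",np.hstack([cv2.resize(q[130:280,180:340,::-1],(400,375)),cv2.resize(p[150:300,180:340,::-1],(400,375))]))
E
```

```text
time_s: 5.58
tool_pos: [0.4271, 0.0206, 0.2982]
eef_rot: [[-0.315, 0.949, -0.0], [0.949, 0.315, 0.0], [0.0, -0.0, -1.0]]
contact_force: [0.4, 1.5, 0.3]
opening: 0.0435
finger_force: 0.0
time_s: 6.2
tool_pos: [0.454, -0.0323, 0.1447]
eef_rot: [[-0.047, 0.999, -0.009], [0.999, 0.047, 0.001], [0.001, -0.009, -1.0]]
contact_force: [-1.0, 0.5, 0.4]
opening: 0.0319
finger_force: 0.0
head 525 [350.67663188 200.20159952 198.10580838] [527.97372967 301.54307154 220.1147679 ]
```

View pics/t5.png

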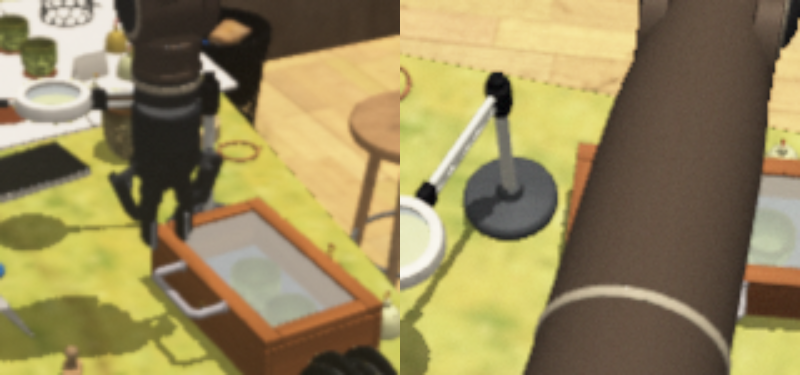

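The lamp head spans y 200–300 mm, well past the case's left end at about 112 mm. The gripper is above the bar (fingers near (165,240) in the left panel). I'll descend over the bar and watch the force.

```bash
python3 -m inch '[{"ax":0,"ay":0,"az":0,"x":5,"y":0,"z":-20,"fingers":32},{"ax":0,"ay":0,"az":0,"x":5,"y":0,"z":-40,"fingers":32},{"ax":0,"ay":0,"az":0,"x":5,"y":0,"z":-45,"fingers":32},{"ax":0,"ay":0,"az":0,"x":5,"y":0,"z":-45,"fingers":32}]'
```

```text
time_s: 6.8
tool_pos: [0.4638, -0.0322, 0.1051]
eef_rot: [[-0.048, 0.999, 0.002], [0.999, 0.048, -0.0], [-0.0, 0.002, -1.0]]
contact_force: [0.2, -0.8, 0.9]
opening: 0.0321
finger_force: 0.0
```

```bash
python3 -m inch '[{"ax":0,"ay":0,"az":0,"x":-4,"y":0,"z":0,"fingers":32},{"ax":0,"ay":0,"az":0,"x":-4,"y":0,"z":-15,"fingers":32},{"ax":0,"ay":0,"az":0,"x":-4,"y":0,"z":-30,"fingers":32},{"ax":0,"ay":0,"az":0,"x":-4,"y":0,"z":-45,"fingers":32},{"ax":0,"ay":0,"az":0,"x":-4,"y":0,"z":-45,"fingers":32}]'
```

```text
time_s: 7.42
tool_pos: [0.4574, -0.0321, 0.0565]
eef_rot: [[-0.048, 0.999, -0.003], [0.999, 0.048, 0.0], [0.0, -0.003, -1.0]]
contact_force: [-0.2, -0.6, -0.8]
opening: 0.0322
finger_force: 0.0
```

```bash
python3 -m inch '[{"ax":0,"ay":0,"az":0,"x":1,"y":0,"z":0,"fingers":20},{"ax":0,"ay":0,"az":0,"x":1,"y":0,"z":0,"fingers":12},{"ax":0,"ay":0,"az":0,"x":1,"y":0,"z":0,"fingers":4},{"ax":0,"ay":0,"az":0,"x":1,"y":0,"z":0,"fingers":4},{"ax":0,"ay":0,"az":0,"x":1,"y":0,"z":0,"fingers":4}]' 40
python3 - <<'E'
import numpy as np
f=lambda a:np.array([-202*np.cos(a)+7*np.sin(a),202*np.sin(a)+7*np.cos(a)])
t=np.radians(2.7)
for d in range(0,61,3):
    v=f(np.radians(d))-f(0);print(d,np.round([v[0]*np.cos(t),v[0]*np.sin(t),v[1]]))
E
```

```text
time_s: 8.05
tool_pos: [0.4622, -0.0322, 0.0595]
eef_rot: [[-0.048, 0.999, 0.005], [0.999, 0.048, 0.0], [-0.0, 0.005, -1.0]]
contact_force: [6.5, 1.2, -1.6]
opening: 0.0081
finger_force: 38.9
0 [0. 0. 0.]
3 [ 1.  0. 11.]
6 [ 2.  0. 21.]
9 [ 4.  0. 32.]
12 [ 6.  0. 42.]
15 [ 9.  0. 52.]
18 [12.  1. 62.]
21 [16.  1. 72.]
24 [20.  1. 82.]
27 [25.  1. 91.]
30 [ 31.   1. 100.]
33 [ 36.   2. 109.]
36 [ 43.   2. 117.]
39 [ 49.   2. 126.]
42 [ 57.   3. 133.]
45 [ 64.   3. 141.]
48 [ 72.   3. 148.]
51 [ 80.   4. 154.]
54 [ 89.   4. 161.]
57 [ 98.   5. 166.]
60 [107.   5. 171.]
```

Gripped. Now the lift along the arc, 3° per row.

```bash
python3 -m inch '[{"ax":0,"ay":0,"az":0,"x":2,"y":0,"z":5,"fingers":4},{"ax":0,"ay":0,"az":0,"x":2,"y":0,"z":11,"fingers":4},{"ax":0,"ay":0,"az":0,"x":3,"y":0,"z":21,"fingers":4},{"ax":0,"ay":0,"az":0,"x":5,"y":0,"z":32,"fingers":4},{"ax":0,"ay":0,"az":0,"x":7,"y":0,"z":42,"fingers":4}]'
```

```text
time_s: 8.68
tool_pos: [0.4675, -0.0319, 0.101]
eef_rot: [[-0.048, 0.999, 0.001], [0.999, 0.048, 0.001], [0.001, 0.001, -1.0]]
contact_force: [6.2, 1.6, -6.7]
opening: 0.0087
finger_force: 38.8
```

```bash
python3 -m inch '[{"ax":0,"ay":0,"az":0,"x":4,"y":0,"z":10,"fingers":4},{"ax":0,"ay":0,"az":0,"x":7,"y":1,"z":20,"fingers":4},{"ax":0,"ay":0,"az":0,"x":11,"y":1,"z":30,"fingers":4},{"ax":0,"ay":0,"az":0,"x":15,"y":1,"z":40,"fingers":4},{"ax":0,"ay":0,"az":0,"x":20,"y":1,"z":49,"fingers":4}]'
```

```text
time_s: 9.3
tool_pos: [0.4856, -0.0311, 0.1498]
eef_rot: [[-0.048, 0.999, -0.003], [0.999, 0.048, 0.0], [0.0, -0.003, -1.0]]
contact_force: [-6.4, -0.9, -0.5]
opening: 0.0083
finger_force: 39.1
```

```bash
python3 -m inch '[{"ax":0,"ay":0,"az":0,"x":5,"y":0,"z":9,"fingers":4},{"ax":0,"ay":0,"az":0,"x":10,"y":1,"z":18,"fingers":4},{"ax":0,"ay":0,"az":0,"x":17,"y":1,"z":26,"fingers":4},{"ax":0,"ay":0,"az":0,"x":23,"y":1,"z":35,"fingers":4},{"ax":0,"ay":0,"az":0,"x":31,"y":2,"z":42,"fingers":4}]'
```

```text
time_s: 9.93
tool_pos: [0.515, -0.0297, 0.1926]
eef_rot: [[-0.047, 0.999, -0.005], [0.999, 0.047, -0.001], [-0.001, -0.005, -1.0]]
contact_force: [-17.1, -5.0, 10.5]
opening: 0.0087
finger_force: 40.1
```

```bash
python3 -m inch '[{"ax":0,"ay":0,"az":0,"x":7,"y":0,"z":8,"fingers":4},{"ax":0,"ay":0,"az":0,"x":15,"y":0,"z":15,"fingers":4},{"ax":0,"ay":0,"az":0,"x":23,"y":1,"z":21,"fingers":4},{"ax":0,"ay":0,"az":0,"x":32,"y":1,"z":28,"fingers":4},{"ax":0,"ay":0,"az":0,"x":41,"y":2,"z":33,"fingers":4}]'
python3 - <<'E'
from h import *
from plant import readout
import cv2
q,P=cloud("scene")
cv2.imwrite("pics/t6.png",cv2.resize(q[110:290,180:340,::-1],(533,600)))
s=readout.state();g=s["tool_pos"]*1000+s["eef_rot"][:,2]*-19;print(g,s["contact_force"])
h=np.array([661,-22,70]);t=np.radians(2.7);r=g-h;X=r[0]*np.cos(t)+r[1]*np.sin(t);print(X,r[2],np.hypot(X,r[2]),np.degrees(np.arctan2(r[2],-X))-np.degrees(np.arctan2(7,202)))
E
```

```text
time_s: 10.55
tool_pos: [0.5569, -0.0278, 0.2281]
eef_rot: [[-0.047, 0.999, -0.001], [0.999, 0.047, -0.002], [-0.002, -0.001, -1.0]]
contact_force: [-15.8, -3.6, 19.1]
opening: 0.0085
finger_force: 41.4
[558.10161981 -27.7482046  247.80241251] [-14.55979877  -2.4539848   18.34797748]
-103.05492764230918 177.80241250853427 205.50916282544816 57.918559373016734
```

View pics/t6.png

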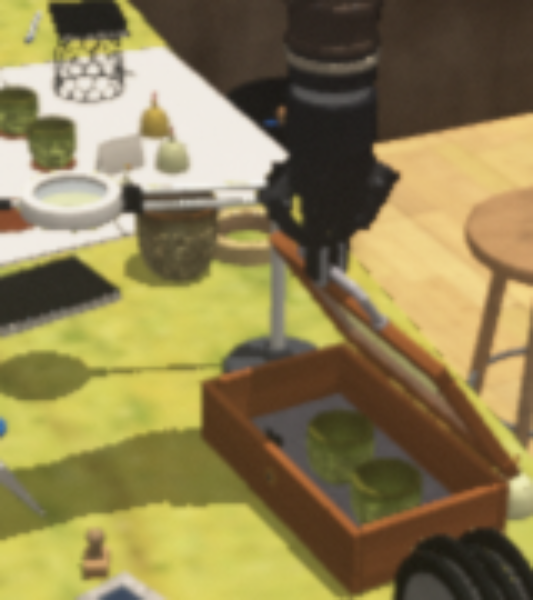

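The lid is at about 58° with the bar held. Both cups stand inside and the lamp is clear. A radial load of about 23 N shows the tool is slightly inside the arc, so I'll ease outward and add 1–2°.

```bash
python3 -m inch '[{"ax":0,"ay":0,"az":0,"x":1,"y":0,"z":3,"fingers":4},{"ax":0,"ay":0,"az":0,"x":3,"y":0,"z":5,"fingers":4},{"ax":0,"ay":0,"az":0,"x":3,"y":0,"z":5,"fingers":4},{"ax":0,"ay":0,"az":0,"x":3,"y":0,"z":5,"fingers":4}]'
python3 - <<'E'
from h import *
from plant import readout
q,P=cloud("scene");s=readout.state();g=s["tool_pos"]*1000+s["eef_rot"][:,2]*-19;print(g,s["contact_force"])
x,y,z=P[...,0],P[...,1],P[...,2]
# lid right-hand frame member/upper face points: brown, above case, right of the gripper
p=q.astype(int)
M=(z>.10)&(z<.26)&(y<-.06)&(y>-.19)&(x>.53)&(x<.69)&(p[...,0]>p[...,2]+30)
k=P[M];t=np.radians(2.7);X=k[:,0]*np.cos(t)+k[:,1]*np.sin(t)
import cv2
l=cv2.fitLine(np.c_[X,k[:,2]].astype(np.float32),cv2.DIST_HUBER,0,.01,.01).ravel();print(len(k),l,np.degrees(np.arctan(l[1]/l[0])))
h=np.array([661,-22,70]);r=g-h;X=r[0]*np.cos(t)+r[1]*np.sin(t);print(np.hypot(X,r[2]),np.degrees(np.arctan2(r[2],-X))-1.98)
E
```

```text
time_s: 11.1
tool_pos: [0.5612, -0.0277, 0.2309]
eef_rot: [[-0.047, 0.999, 0.0], [0.999, 0.047, -0.001], [-0.001, -0.0, -1.0]]
contact_force: [-7.0, -2.6, 4.4]
opening: 0.008
finger_force: 39.9
[561.22229094 -27.63278687 249.88937436] [-6.34455645 -2.7767699   3.05552501]
434 [ 0.5402314  -0.8415165   0.60944533  0.16222064] -57.300606
205.78301285214079 58.96691888556405
```

```bash
python3 -m inch '[{"ax":0,"ay":0,"az":0,"x":2,"y":0,"z":1,"fingers":4},{"ax":0,"ay":0,"az":0,"x":3,"y":0,"z":3,"fingers":4},{"ax":0,"ay":0,"az":0,"x":3,"y":0,"z":3,"fingers":4},{"ax":0,"ay":0,"az":0,"x":3,"y":0,"z":3,"fingers":4},{"ax":0,"ay":0,"az":0,"x":3,"y":0,"z":3,"fingers":4}]'
python3 -m inch '[{"ax":0,"ay":0,"az":0,"x":0,"y":0,"z":0,"fingers":4},{"ax":0,"ay":0,"az":0,"x":0,"y":0,"z":0,"fingers":4},{"ax":0,"ay":0,"az":0,"x":0,"y":0,"z":0,"fingers":4},{"ax":0,"ay":0,"az":0,"x":0,"y":0,"z":0,"fingers":4}]'
```

```text
time_s: 11.78
tool_pos: [0.5645, -0.0275, 0.2328]
eef_rot: [[-0.047, 0.999, -0.0], [0.999, 0.047, -0.001], [-0.001, -0.0, -1.0]]
contact_force: [-4.8, -2.5, -0.1]
opening: 0.0081
finger_force: 39.6
time_s: 12.28
tool_pos: [0.5645, -0.0275, 0.2328]
eef_rot: [[-0.047, 0.999, -0.0], [0.999, 0.047, -0.001], [-0.001, -0.0, -1.0]]
contact_force: [-5.6, -2.0, -0.2]
opening: 0.0083
finger_force: 39.6
```

```bash
python3 -c "
from plant import close_job
print(close_job())"
```

```text
the job is handed in; nothing more can be done
None
```

I swung the lamp aside to the left with its head fully past the case's left-hand end, then raised the lid by its bar to about 60° (my estimate from the bar's position) and handed in the job at 12.3 s with the arm holding it still.

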